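# Hang the feed horn on the side-opening hooks

## Robot

A 6-joint arm with a two-finger parallel gripper is mounted at the origin on the work surface. World frame = base frame: x ahead of the robot, y to its left, z up, the work surface at z = 0. Lengths are in m, angles in rad, forces in N, time in s.
With the tool pointing down it reaches from about 0.375 to 0.9 m from the base axis. Payload 3.1 kg.
Tool frame: the origin (TCP) lies at the very end of the fingers, on their centre line; the grasp point (between the pads) lies 19 mm behind it (manip.hold_point_z is the distance from the TCP to the grasp point, in m); y points along the fingers, z is the direction in which the jaws open and shut, and the axes are right-handed (so a half turn about y gives the same grasp; the last joint's range is limited). The gripper opens to 85 mm and grips with 20 to 120 N. Pads are 22 mm wide; open, the fingers measure 114 mm over their backs; the gripper's body (76 mm by 85 mm) begins 54 mm behind the grasp point. The pads swing forward as they close: fully open they stand 13 mm farther back than shut.
Start: joints at [1.052, 0.527, 1.433, -0, 1.181, -0.178], TCP at [0.209, 0.589, 0.231] pointing down, gripper open.
Joint ranges: [-3.08, 3.08], [-0.75, 2.2], [0.22, 2.44], [-1.43, 4.57], [0, 2.65], [-2.85, 2.85]. Speed limits (rad/s): [2.79, 2.79, 3.14, 3.14, 3.14, 3.14].

## Interface

Orientations are given as a unit quaternion [x, y, z, w].
In Python, from station import manip, eyes, workorder gives the robot as it stands. The module is installed in compiled form; this text tells all that it offers.
- The arm moves only by the shell command python3 -m jog 'ROWS' [OPENING] [FORCE]. ROWS is JSON, a list of rows, each a list of 2 entries, a list of its own where there are three numbers: the shift along the tool's x, y, z in cm, then the turn about the tool's y in rad. A call has 1 to 20 rows; each row is the pose to reach, as a shift and turn from the pose commanded when the call began, along the tool's axes at that moment; what a row does not reach only later rows make up. A row lasts 1/12 s, in which the tool goes at most 41.7 mm and 7.16 degrees, less where a joint would pass 70% of its speed; a pose out of reach is approached as far as the arm can. A call with a gripper value outside its range is refused whole. OPENING is the finger opening in cm, from 0 to 8.54, set as the call begins (- or left out, the last holds). The fingers move at their own pace and stop on an object; FORCE is the grip in N (left out, the last holds). Time passes only in rows, so rows that repeat a pose let the fingers close. It gives the time, the measured TCP pose, the force and the opening at its end, in the units of the state.
- manip.sense(): the state, without advancing time (a new reading comes with each control period).
- eyes.snapshot(name): name is "scene" or "top" or "wrist"; returns a dict with "frame" (400x640x3 uint8, red, green, blue), "vfov" (degrees; the focal length in pixels is half the picture's height over the tangent of half this angle, whatever the lens; pixels are square), "cx", "cy" (the principal point, pixels), "k1" (the pictures are not rectified: a ray, as slopes to the right and down, at radius r is drawn at 1 + k1 r^2 times it, then the intrinsics apply), "rvec" (rotation vector, rad) and "tvec" (3), from world to camera coordinates, as OpenCV has them. Camera axes: x right, y down, z forward; pixel columns grow to the right and rows downward; lengths in m; the calibration is good to about 2 mm. A picture is of the moment at which its call begins. There is no depth.
- workorder.sign_off(): hands the job in, once; it reports no verdict.
The state is a dict: "t": time; "q": joint angles; "qd": joint speeds; "tau": joint torques, N m; "tcp_pos": TCP position; "tool_rot": TCP orientation; "force": force on the tool from outside, world axes, zero at the start; "ft_torque": the same for the moment, N m; "finger_gap": opening from 0.0 (shut) to 1.0 (fully open).
Only numpy, scipy, OpenCV 4.12 (cv2) and the standard library are available. Lean on these libraries where they do the work, as an engineer would, in place of code of your own. Each camera call takes 0.05 s, during which the arm holds its last target. There are 200 camera calls.

## Task

Pick up the white feed horn by the clamp block on its top and hang it on the stand: bring its cross pin sideways into the open mouths of the two hooks until it touches the back, then lower it down into the throats so that it hangs level and still, fully home in both hooks, and let go. Feel your way gently, since the hooks' exact setting is not known and they must not be pushed hard, and leave the other things on the table alone.

Things in the scene. Friction and masses are not known exactly. Their poses are not given: they have to be found in the camera images.
- horn_pin (a point): Middle of the round steel cross pin (12 mm thick, 170 mm long, along x) on top of the white feed horn; the point to grasp, 110 mm above the horn's mouth plane. The pin runs through an upright galvanised clamp block, 30 mm along x, 14 mm along y, from 32 mm below this point to 12 mm above it: pinch the block across y. z is up; the horn hangs below.
- horn: The weathered white feed horn, 0.25 to 0.45 kg, 122 mm high with its block, standing upright on its round mouth (84 mm across); above it a 54 mm wide neck that ends 78 mm above the mouth plane. Origin at the centre of the mouth plane, z up, x along the cross pin.
- stand: Hanging stand, bolted down; origin on the table, z up. Two equal galvanised hooks (8 mm plates at x -62 and +62 mm, 116 mm clear between) on posts; the horn goes between, one pin end in each hook. Mouths open to -y. Base plate 10 mm thick: x +-85, y -65 to +85 mm; posts and feet, to z 124 mm, reach y -31 to +55 mm. Push stand and hooks with less than 16 N, anything above is a failure.
- mouth (a point): Point on the open side of the mouths, midway between the hooks, 200 mm above the table, at stand y -62 mm, under the front edge of the roofs (underside at 213 mm, top at 221; they cover everything back to the wall). The rounded lip is lower: crest at 187 mm, 14.5 to 26.5 mm along +y from this point. Axes as the stand's; the pin goes in along +y, parallel to x, x within 15 mm. See tie.
- seat (a point): Point of the pin's middle when home, 175 mm above the table (floor at 169; sags about 1 mm), at stand y -28 mm. Throat 15 mm wide in y: lip at -7.5, flat back wall at +7.5 mm from this point; the wall runs from roof to floor. Go in 25 mm higher than this until the pin touches the wall, then straight down along it. Axes as the stand's. The real hooks stand deeper: see tie.
- tie (a point): Middle of the 10 mm tie rod behind the hooks, 89 mm along +y from seat. NOT REPORTED: mouth, seat and tie are given for the front end of the hooks' setting slots; hooks and rod really stand 8 to 48 mm further along stand +y (heights, x exact). Find the back wall by touch at 15 mm/s, stop at 3 to 5 N. They sit on rubber: 1 mm per 6 N along y, per 4 N along z; over 26 N the setting slips.
- compass: a flat yellow plastic compass, 58 x 85 x 16 mm; bystander; origin at the centre of its underside
- level: a dented brass spirit level bar, 24 x 200 x 26 mm, long along its y; bystander; origin at the centre of its underside
- clamp: a galvanised dish clamp, a 90 x 50 x 6 mm plate with a U-bolt standing 56 mm high; bystander; origin at the centre of its underside
- jar: a small closed jar, 34 mm across and 42 mm high, standing between horn and stand; bystander; origin at the centre of its underside
- lnb: a white plastic LNB head lying flat, 135 x 48 x 22 mm; bystander; origin under its round end, its arm along its +x
- wrench: a steel wrench lying flat; bystander; origin at its middle
There are look-alikes about, which are no part of the job. What is shaped like the stand but pink is not meant.

How it is judged:
On the way, in this order (a step that is already met when the one before it is completed fails the run):
1. the horn is lifted off the table (height (world z) of horn_pin above 0.15 m), for 0.2 s.
2. the pin is brought sideways into the mouths of the hooks, at the height between lips and roofs (z of horn_pin in the frame of stand between 0.189 and 0.211 m and y of horn_pin in the frame of stand between -0.024 and 0.034 m and x of horn_pin in the frame of stand between -0.019 and 0.019 m), for 0.1 s.
At the end, for the whole second after the job is handed in: The horn hangs by its pin in both hooks: pin 169 to 179 mm above the table (on the throat floors), its middle within 19 mm of the middle between the hooks, parallel to the stand's x within 0.08 rad, the horn upright within 0.15 rad, let go and at rest (under 0.03 m/s and 0.4 rad/s) (z of horn_pin in the frame of stand between 0.169 and 0.179 m and x of horn_pin in the frame of stand between -0.019 and 0.019 m and y of horn_pin in the frame of stand between -0.028 and 0.028 m and angle between the x axis of horn_pin and the x axis of stand, either way round below 0.08 rad and angle between horn_pin's own z axis and vertical below 0.15 rad and contact force between horn and stand above 1 N and linear speed of horn below 0.03 m/s and angular speed of horn below 0.4 rad/s and contact force between horn and the fingers below 0.1 N); the robot touches nothing.
It fails at once if the stand or its hooks are pushed with more than 16 N (contact force between anything else and stand above 16 N).
It fails at once if another thing on the table (compass, level, clamp, jar, receiver head, wrench) is moved by more than 20 mm (distance of any of compass, level, clamp, jar, lnb, wrench from where it was at the start of the episode above 0.02 m).
It also fails if it takes over 48 s, if anything falls off the work surface, if the arm or the gripper's body presses on something with over 40 N, if the wrist force passes 120 N, or if a joint passes its speed limit or range.

## Working session

There is one attempt and no reset: what is moved stays moved. The work goes in short steps, Python scripts to look and compute and a shell command to move; the robot and the scene stay as the last step left them, time stands still between calls to the robot, and variables do not carry over. Pictures are saved under pics/ and viewed, about 8 in all and at most 12, crops included, and the job is handed in when it is done.

```bash
mkdir -p pics
cat > h.py <<'E'
import numpy as np, cv2, pickle
from station import manip, eyes, workorder
def snap(n,save=None):
    s=eyes.snapshot(n)
    if save: cv2.imwrite('pics/'+save,s['frame'][:,:,::-1]); pickle.dump(s,open('pics/'+save+'.pkl','wb'))
    return s
def K(s):
    f=200/np.tan(np.radians(s['vfov'])/2); return f
def ray(s,u,v):
    f=K(s); d=np.array([(u-s['cx'])/f,(v-s['cy'])/f]); p=d.copy()
    for _ in range(30): p=d/(1+s['k1']*(p@p))
    R=cv2.Rodrigues(np.array(s['rvec'],float))[0]; t=np.array(s['tvec'],float).ravel()
    w=R.T@np.array([p[0],p[1],1]); return -R.T@t, w/np.linalg.norm(w)
def onz(s,u,v,z):
    o,d=ray(s,u,v); return o+d*(z-o[2])/d[2]
def two(s1,p1,s2,p2):
    o,d=ray(s1,*p1); a,b=ray(s2,*p2)
    k=np.linalg.lstsq(np.c_[d,-b],a-o,rcond=None)[0]; x,y=o+d*k[0],a+b*k[1]
    return (x+y)/2,np.linalg.norm(x-y)
def proj(s,X):
    R=cv2.Rodrigues(np.array(s['rvec'],float))[0]; c=R@np.asarray(X,float)+np.array(s['tvec'],float).ravel()
    p=c[:2]/c[2]; p=p*(1+s['k1']*(p@p)); return p*K(s)+[s['cx'],s['cy']]
def load(n): return pickle.load(open('pics/'+n+'.pkl','rb'))
E
python3 - <<'E'
from h import *
for n in('scene','top','wrist'):
    s=snap(n,n+'1.png'); print(n,s['vfov'],s['cx'],s['cy'],s['k1'],ray(s,320,200))
st=manip.sense(); print(st)
E
```

```text
scene 42.74094785712417 311.1848136547704 198.15704901170204 -0.15867100907608858 (array([0.92769403, 0.76170012, 0.89789463]), array([-0.34779217, -0.67338152, -0.65237868]))
top 56.980048759030225 316.2399903693097 195.4573345699904 -0.04986800148034771 (array([ 0.37721029, -0.05256316,  1.05859011]), array([ 0.14581342, -0.01000705, -0.98926149]))
wrist 71.7423601962505 319.4194747406112 198.52603032519787 -0.007320935891033884 (array([0.13750422, 0.61321377, 0.37290642]), array([ 0.28416935, -0.10012747, -0.95353147]))
{'t': 0.15, 'q': array([ 1.05152539e+00,  5.28277108e-01,  1.43363991e+00,  1.06887907e-05,
        1.18142140e+00, -1.78524218e-01]), 'qd': array([ 0.0007039 , -0.00235056, -0.00326766, -0.00096031, -0.00139126,
       -0.00019112]), 'tau': array([ 6.21015915e-04, -4.42740619e+01, -1.78275973e+01, -2.97375409e-04,
        5.61853856e-03,  1.32558182e-05]), 'tcp_pos': array([0.20856494, 0.58856762, 0.23053323]), 'tool_rot': array([ 0.69744729, -0.12010584,  0.11967726, -0.69628961]), 'force': array([0.25422041, 0.4102626 , 0.02324677]), 'ft_torque': array([ 0.02068644, -0.03160946, -0.00443051]), 'finger_gap': 1.0001573298867208}
```

View pics/scene1.png

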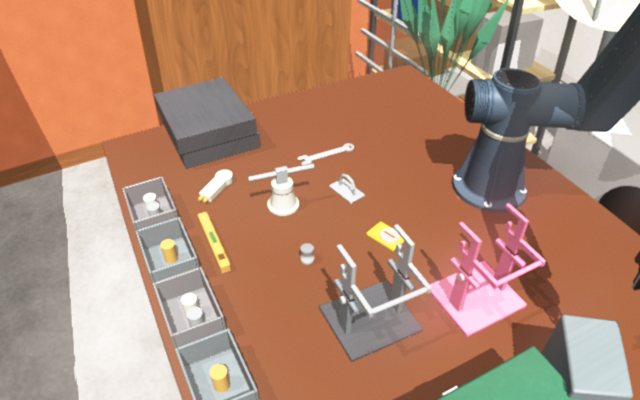

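View pics/top1.png

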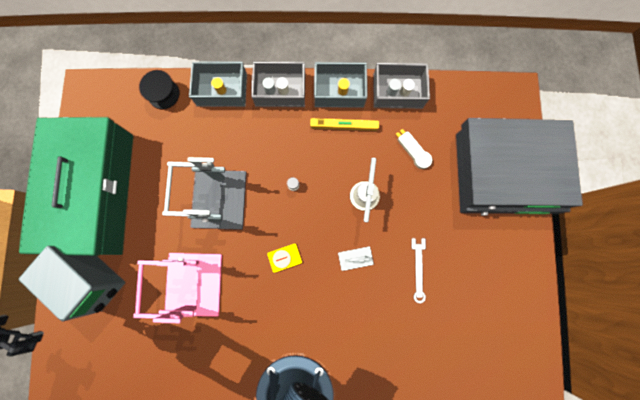

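Candidates. Horn: white body with cross pin at scene (283,190) / top (366,193); the LNB at top (413,148) and the white pots in the bins are not it. Stand: grey at top (215,195) / scene (372,310); the pink one at top (190,285) is excluded. Next, a close crop to check.

Run:
```python
from h import *
t=load('top1.png')['frame'];s=load('scene1.png')['frame']
a=cv2.resize(t[140:240,150:300],(600,400),interpolation=cv2.INTER_CUBIC)[:, :400]
def c(im,x,y,w,h): return cv2.resize(im[y:y+h,x:x+w],(400,300),interpolation=cv2.INTER_CUBIC)
m=np.vstack([np.hstack([c(t,155,145,100,75),c(t,325,150,80,60)]),np.hstack([c(s,310,220,140,105+0),c(s,240,160,80,60)])])
m=np.vstack([np.hstack([c(t,155,150,112,84),c(t,325,150,100,75)]),np.hstack([c(s,310,225,140,105+30),c(s,240,160,80,60)])])
cv2.imwrite('pics/m1.png',m[:,:,::-1])
```

```text
(no output)
```

View pics/m1.png

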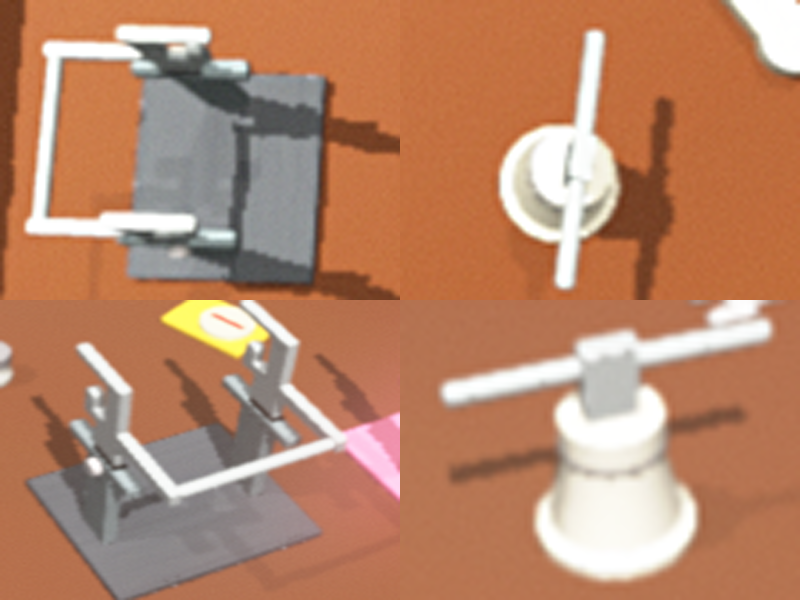

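The crops show the horn upright with its pin along the image's vertical and a grey block on top. They also show the grey stand with its tie rod on the left (+y) and its mouths to the right. Now triangulate the pin ends, plate corners and tie rod.

Run:
```python
from h import *
t=load('top1.png');s=load('scene1.png')
np.set_printoptions(precision=4,suppress=True)
for n,a,b in [('pin+',(373.75,158.75),(249.4,178.6)),('pin-',(366.5,220.5),(313.6,165.6)),('tie+',(169.8,164),(371.3,311.9)),('tie-',(165.6,213.8),(429.7,288))]:
    print(n,*two(t,a,s,b))
c={}
for n,a,b in [('F+',(246.6,171),(319.5,307.4)),('F-',(242.4,229.8),(382.8,282.2)),('B-',(190.8,227.6),(422,329.9)),('B+',(194.2,171.6),(352,359.1))]:
    p,q=onz(t,*a,.01),onz(s,*b,.01);c[n]=(p,q); print(n,p,q)
for i in(0,1):
    P={k:v[i][:2] for k,v in c.items()}
    ctr=sum(P.values())/4; x=(P['F+']+P['B+']-P['F-']-P['B-'])/2; y=(P['B+']+P['B-']-P['F+']-P['F-'])/2
    print(ctr,np.linalg.norm(x),np.linalg.norm(y),np.arctan2(x[1],x[0]),np.arctan2(-y[0],y[1]))
for n,a,z in [('jar',(293,184),.04),('horn',(366,195),.0)]: print(n,onz(t,*a,z))
from scipy.spatial.transform import Rotation as R
print(R.from_quat(manip.sense()['tool_rot']).as_matrix())
```

```text
pin+ [ 0.6281 -0.2036  0.1109] 0.0013140581597008575
pin- [ 0.4624 -0.1812  0.11  ] 0.005081117996358883
tie+ [0.5957 0.3159 0.1665] 0.001869115045312317
tie- [0.4705 0.3181 0.1646] 0.0020350503347607188
F+ [0.6154 0.1516 0.01  ] [0.6168 0.16   0.01  ]
F- [0.4441 0.157  0.01  ] [0.4576 0.1621 0.01  ]
B- [0.4487 0.3055 0.01  ] [0.454  0.3101 0.01  ]
B+ [0.6125 0.3057 0.01  ] [0.6178 0.3033 0.01  ]
[0.5302 0.2299] 0.1675622963331493 0.15129457030540633 -0.015842202287082146 -0.005706538898508253
[0.5366 0.2339] 0.16158279161554345 0.14564371361375875 -0.027490160034359383 0.009348928039469353
jar [0.5722 0.0134 0.04  ]
horn [ 0.5491 -0.1972  0.    ]
[[ 0.9425 -0.0009  0.3342]
 [-0.3342 -0.0015  0.9425]
 [-0.0003 -1.     -0.0017]]
```

```bash
python3 -m jog '[[[0,-4,0],0],[[0,-7,0],0],[[4,-7,-4],0],[[58,-7,-62.5],-0.2],[[58,-7,-62.5],-0.2],[[58,-7,-62.5],-0.2],[[58,-7,-62.5],-0.2],[[58,-7,-62.5],-0.2],[[58,-7,-62.5],-0.2],[[58,-7,-62.5],-0.2],[[58,-7,-62.5],-0.2],[[58,-7,-62.5],-0.2],[[58,-7,-62.5],-0.2],[[58,-7,-62.5],-0.2],[[58,-7,-62.5],-0.2],[[58,-7,-62.5],-0.2],[[58,-7,-62.5],-0.2],[[58,-7,-62.5],-0.2],[[58,-7,-62.5],-0.2],[[58,-7,-62.5],-0.2]]' 8.5 30
```

```text
t: 1.82
tcp_pos: [0.5059, -0.1008, 0.3011]
tool_rot: [-0.705, 0.05, -0.05, 0.705]
force: [1.1, 0.9, 0.3]
finger_gap: 0.999
```

```bash
python3 -m jog '[[[2.6,1,-4.2],0],[[5.2,3,-8.5],0],[[5.2,4,-8.5],0],[[5.2,4,-8.5],0],[[5.2,4,-8.5],0]]'
python3 - <<'E'
from h import *
s=snap('wrist','w2.png'); st=manip.sense(); print(st['tcp_pos'],st['tool_rot'],st['force'])
for X in [(0.6281,-.2036,.11),(.4624,-.1812,.11),(.5455,-.1924,.122)]: print(proj(s,X))
E
```

```text
t: 2.23
tcp_pos: [0.5445, -0.1907, 0.2595]
tool_rot: [-0.705, 0.052, -0.049, 0.706]
force: [-0.4, 0.8, -0.1]
finger_gap: 0.995
[ 0.54463677 -0.18976045  0.26060357] [-0.70477968  0.05075937 -0.04918229  0.70589673] [-0.05712696  0.38873041 -0.4237821 ]
[319.03529204 255.19149531]
[317.52747804 105.79853928]
[318.36273154 189.6371716 ]
```

View pics/w2.png

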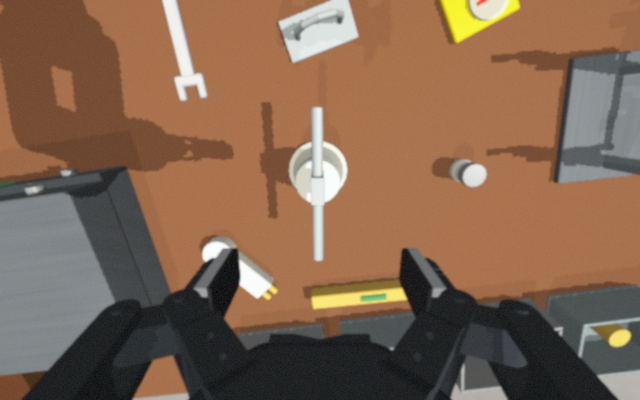

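The wrist view shows the horn under the hand: pin ends at (318,108) and (318,261), block at (318,191). The pin is parallel to the tool x axis, and the jar is at (468,173).

Run:
```python
from h import *
s=load('w2.png'); h=cv2.cvtColor(s['frame'],cv2.COLOR_RGB2HSV)
a=onz(s,317.5,107.5,.11);b=onz(s,318.7,261,.11); print(a,b,(a+b)/2,np.linalg.norm(a-b),np.arctan2(*(b-a)[1::-1]))
print('block',onz(s,318,178,.122),onz(s,318,205,.122), 'jar',onz(s,472,175,.042))
```

```text
[ 0.46400304 -0.18146195  0.11      ] [ 0.63566908 -0.20509552  0.11      ] [ 0.54983606 -0.19327873  0.11      ] 0.17328524630463515 -0.13681171122578994
block [ 0.53308412 -0.19097793  0.122     ] [ 0.56225497 -0.19522303  0.122     ] jar [0.57629005 0.00994402 0.042     ]
```

```bash
python3 -m jog '[[[0.5,3,-0.3],0],[[0.5,7,-0.3],0],[[0.5,11,-0.3],0],[[0.5,14,-0.3],0],[[0.5,15.5,-0.3],0],[[0.5,16.4,-0.3],0],[[0.5,16.8,-0.3],0],[[0.5,16.8,-0.3],0],[[0.5,16.8,-0.3],0]]'; python3 -m jog '[[[0,0,0],0],[[0,0,0],0],[[0,0,0],0],[[0,0,0],0],[[0,0,0],0],[[0,0,0],0],[[0,0,0],0],[[0,0,0],0],[[0,0,0],0],[[0,0,0],0]]' 0.5 60
```

```text
t: 3.03
tcp_pos: [0.5509, -0.1939, 0.0949]
tool_rot: [0.706, -0.049, 0.05, -0.705]
force: [1.5, -0.1, 0.1]
finger_gap: 0.998
t: 3.87
tcp_pos: [0.5502, -0.1939, 0.0936]
tool_rot: [0.705, -0.05, 0.05, -0.705]
force: [0.3, 2.1, 3.1]
finger_gap: 0.151
```

```bash
python3 -m jog '[[[0,-0.5,0],0],[[0,-1.5,0],0],[[0,-3,0],0],[[0,-5,0],0],[[0,-7,0],0],[[0,-8.5,0],0],[[0,-9,0],0],[[0,-9,0],0],[[0,-9,0],0],[[0,-9,0],0]]'
python3 - <<'E'
from h import *
s=snap('wrist','w3.png'); st=manip.sense(); print(st['tcp_pos'],st['tool_rot'],st['force'],st['ft_torque'],st['finger_gap'])
snap('scene','s3.png')
E
```

```text
t: 4.7
tcp_pos: [0.5488, -0.1934, 0.182]
tool_rot: [-0.705, 0.051, -0.049, 0.706]
force: [-0.2, 0.0, -3.7]
finger_gap: 0.152
[ 0.54887491 -0.19339689  0.18192695] [-0.70488155  0.05078841 -0.04875979  0.70582223] [-0.56327366  0.55174372 -4.11010104] [ 0.04345651 -0.00599433  0.01163788] 0.15418046160416443
```

```bash
python3 -m jog '[[[-0.1,-0.2,0.7],0],[[-0.4,-0.2,2],0],[[-0.8,-0.2,4],-0.02],[[-1.2,-0.2,6.5],-0.04],[[-1.7,-0.2,9],-0.06],[[-2.2,-0.2,11.5],-0.08],[[-2.7,-0.2,14],-0.1],[[-3.2,-0.2,16.5],-0.12],[[-3.7,-0.2,19],-0.13],[[-4.2,-0.2,21.5],-0.13],[[-4.7,-0.2,24],-0.13],[[-5.1,-0.2,26.5],-0.13],[[-5.5,-0.2,28.5],-0.13],[[-5.7,-0.2,29.5],-0.13],[[-5.8,-0.2,29.8],-0.13],[[-5.8,-0.2,29.8],-0.13],[[-5.8,-0.2,29.8],-0.13],[[-5.8,-0.2,29.8],-0.13]]'
python3 - <<'E'
from h import *
snap('wrist','w4.png'); snap('scene','s4.png');snap('top','t4.png'); st=manip.sense(); print(st['tcp_pos'],st['tool_rot'],st['force'],st['ft_torque'],st['finger_gap'])
def c(n,x,y,w,h): return cv2.resize(load(n)['frame'][y:y+h,x:x+w],(400,300),interpolation=cv2.INTER_CUBIC)
m=np.vstack([np.hstack([c('w4.png',0,0,533,400),c('w4.png',320,0,320,240)]),np.hstack([c('s4.png',300,200,160,120),c('t4.png',155,140,120,90)])])
cv2.imwrite('pics/m4.png',m[:,:,::-1])
E
```

```text
t: 6.3
tcp_pos: [0.5344, 0.1083, 0.1853]
tool_rot: [0.707, -0.004, 0.004, -0.707]
force: [-0.6, -0.3, -3.1]
finger_gap: 0.147
[0.53450667 0.1082858  0.18531097] [ 0.70715904 -0.00435409  0.00439601 -0.70702745] [-1.23430344  0.46854913 -3.90370608] [ 0.0073251   0.01646633 -0.02093595] 0.15073897148410006
```

View pics/m4.png

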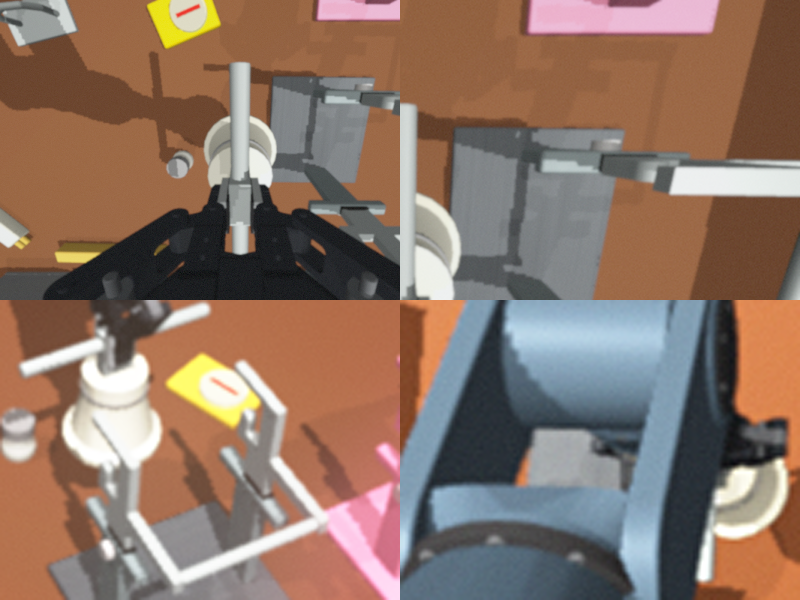

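Run:
```python
from h import *
s=load('w4.png')
a,b,c=[onz(s,*p,.01) for p in[(363.2,102.4),(497.6,102.4),(360,212)]]
print(a,b,c,np.linalg.norm(a-b),'yaw side',np.arctan2(-(b-a)[0],(b-a)[1]),'yaw front',np.arctan2(*(c-a)[1::-1]))
# -x hook roof: crop2 bar edges, top z .221
print('pin end',onz(s,320,84,.2))
for p in[(655,168),(670,195),(540,152),(543,172)]: print(onz(s,320+(p[0]-400)/1.25,p[1]/1.25,.221))
```

```text
[0.4487918  0.15609415 0.01      ] [0.45025776 0.30268784 0.01      ] [0.57544686 0.15657716 0.01      ] 0.1466010170963884 yaw side -0.009999854957883506 yaw front 0.0038135133805400454
pin end [0.44713354 0.1087272  0.2       ]
[0.46755927 0.1856919  0.221     ]
[0.47580366 0.19206745 0.221     ]
[0.46253881 0.1502434  0.221     ]
[0.46840411 0.15178344 0.221     ]
```

```bash
python3 -m jog '[[[0,0.05,1],0],[[0,0.1,2.5],0],[[0,0.1,4],0],[[0,0.1,5.5],0],[[0,0.1,6.7],0],[[0,0.1,7.5],0],[[0,0.1,7.8],0],[[0,0.1,8],0],[[0,0.1,8],0],[[0,0.1,8],0],[[0,0.1,8],0],[[0,0.1,8],0]]'; python3 -m jog '[[[0,0,0.12],0],[[0,0,0.24],0],[[0,0,0.36],0],[[0,0,0.48],0],[[0,0,0.6],0],[[0,0,0.72],0],[[0,0,0.84],0],[[0,0,0.96],0]]'
```

```text
t: 7.45
tcp_pos: [0.5352, 0.1887, 0.1844]
tool_rot: [0.707, -0.004, 0.004, -0.707]
force: [-0.3, 0.3, -3.5]
finger_gap: 0.155
t: 8.12
tcp_pos: [0.5352, 0.1991, 0.1843]
tool_rot: [-0.707, 0.004, -0.004, 0.707]
force: [-0.4, -0.3, -3.8]
finger_gap: 0.154
```

```bash
python3 -c "
from h import *
s=manip.sense();print(s['tcp_pos'],s['force'],s['ft_torque'],s['t'])"
```

```text
[0.53523352 0.19907785 0.18432454] [-0.40266132 -0.28922406 -3.78734269] [-0.00552428  0.02013894  0.00342938] 8.1167
```

```bash
cat > chk.py <<'E'
# exit 1 when the y contact force is reached
import sys
from station import manip
s=manip.sense(); f=s['force']; print(round(s['tcp_pos'][1],4),f.round(1)); sys.exit(int(f[1]<-2.8))
E
c="python3 chk.py"; Q=">/dev/null"
python3 -m jog '[[[0,0,0.12],0],[[0,0,0.24],0]]' >/dev/null && $c && python3 -m jog '[[[0,0,0.12],0],[[0,0,0.24],0]]' >/dev/null && $c && python3 -m jog '[[[0,0,0.12],0],[[0,0,0.24],0]]' >/dev/null && $c && python3 -m jog '[[[0,0,0.12],0],[[0,0,0.24],0]]' >/dev/null && $c && python3 -m jog '[[[0,0,0.1],0]]' >/dev/null && $c && python3 -m jog '[[[0,0,0.1],0]]' >/dev/null && $c && python3 -m jog '[[[0,0,0.1],0]]' >/dev/null && $c && python3 -m jog '[[[0,0,0.1],0]]' >/dev/null && $c && python3 -m jog '[[[0,0,0.1],0]]' >/dev/null && $c && python3 -m jog '[[[0,0,0.1],0]]' >/dev/null && $c && python3 -m jog '[[[0,0,0.1],0]]' >/dev/null && $c && python3 -m jog '[[[0,0,0.1],0]]' >/dev/null && $c
```

```text
0.2014 [-0.2  0.7 -3.8]
0.2038 [-0.3 -0.4 -4.9]
0.2062 [ 0.1 -0.2 -3.8]
0.2086 [ 0.  -0.1 -3.9]
0.2096 [-0.5  0.1 -4.2]
0.2106 [ 0.6  0.1 -4.5]
0.2116 [-0.3 -0.1 -3.6]
0.2126 [-0.2  0.1 -3.3]
0.2136 [-0.8  0.5 -4. ]
0.2146 [ 0.3 -0.1 -3.8]
0.2156 [ 0.1 -0.  -4.7]
0.2166 [ 0.3 -0.  -3.4]
```

```bash
c="python3 chk.py"
python3 -m jog '[[[0,0,0.1],0]]' >/dev/null && $c && python3 -m jog '[[[0,0,0.1],0]]' >/dev/null && $c && python3 -m jog '[[[0,0,0.1],0]]' >/dev/null && $c && python3 -m jog '[[[0,0,0.1],0]]' >/dev/null && $c && python3 -m jog '[[[0,0,0.1],0]]' >/dev/null && $c && python3 -m jog '[[[0,0,0.1],0]]' >/dev/null && $c && python3 -m jog '[[[0,0,0.1],0]]' >/dev/null && $c && python3 -m jog '[[[0,0,0.1],0]]' >/dev/null && $c && python3 -m jog '[[[0,0,0.1],0]]' >/dev/null && $c && python3 -m jog '[[[0,0,0.1],0]]' >/dev/null && $c && python3 -m jog '[[[0,0,0.1],0]]' >/dev/null && $c && python3 -m jog '[[[0,0,0.1],0]]' >/dev/null && $c && python3 -m jog '[[[0,0,0.1],0]]' >/dev/null && $c && python3 -m jog '[[[0,0,0.1],0]]' >/dev/null && $c && python3 -m jog '[[[0,0,0.1],0]]' >/dev/null && $c && python3 -m jog '[[[0,0,0.1],0]]' >/dev/null && $c; python3 -c "
from station import manip
s=manip.sense();print(s['t'],s['force'],s['ft_torque'],s['tcp_pos'])"
```

```text
0.2176 [ 0.4 -0.  -4.9]
0.2186 [ 0.1  0.5 -3.3]
0.2196 [-0.  -0.8 -3.6]
0.2206 [ 0.3 -0.3 -4.1]
0.2216 [ 0.1 -0.8 -3.8]
0.2226 [ 0.1 -0.8 -5. ]
0.2236 [-0.1  1.3 -3.4]
0.2246 [ 0.3 -0.3 -3.7]
0.2256 [-0.5  0.9 -4.9]
0.2265 [ 0.6 -2.  -3.9]
0.227 [-0.7 -2.7 -3.8]
0.2275 [-0.3 -6.2 -4. ]
10.45 [-0.3007423  -6.20044818 -3.98610339] [-0.86240495 -0.00901676 -0.38702695] [0.5355138  0.22751415 0.18422457]
```

```bash
cat > s.py <<'E'
from station import manip
s=manip.sense();print(s['t'],s['force'].round(1),s['ft_torque'].round(2),s['tcp_pos'].round(4))
E
python3 -m jog '[[[0,0,-0.02],0.01],[[0,0,-0.02],0.01]]' >/dev/null;python3 s.py; python3 -m jog '[[[0,0,0],0.008],[[0,0,0],0.008]]' >/dev/null;python3 s.py
```

```text
10.6167 [-0.5 -4.6 -3.5] [-0.63 -0.02 -0.18] [0.5355 0.2277 0.1842]
10.7833 [-0.7 -4.1 -3.4] [-0.74 -0.01  0.14] [0.5355 0.2278 0.1843]
```

```bash
python3 -m jog '[[[0,0,-0.05],-0.003],[[0,0,-0.09],-0.003],[[0,0,-0.09],-0.003]]' >/dev/null;python3 s.py; python3 -m jog '[[[0,0.12,0],0],[[0,0.24,0],0],[[0,0.36,0],0],[[0,0.48,0],0],[[0,0.6,0],0],[[0,0.72,0],0]]' >/dev/null;python3 s.py
```

```text
11.0333 [ 0.2 -3.3 -3.7] [-0.52 -0.01  0.07] [0.5355 0.2275 0.1843]
11.5333 [-0.8 -3.7 -1.3] [-0.45  0.09  0.11] [0.5357 0.2275 0.1771]
```

```bash
python3 -m jog '[[[0,0,-0.05],0],[[0,0,-0.08],0],[[0,0,-0.08],0]]' >/dev/null;python3 s.py; python3 -m jog '[[[0,0.12,0],0],[[0,0.24,0],0],[[0,0.36,0],0],[[0,0.48,0],0],[[0,0.6,0],0],[[0,0.72,0],0]]' >/dev/null;python3 s.py
```

```text
11.7833 [-0.3 -1.1 -2.5] [-0.16 -0.01  0.09] [0.5355 0.227  0.177 ]
12.2833 [ 0.2 -0.9 -3.6] [-0.02  0.06 -0.06] [0.5355 0.2268 0.1697]
```

```bash
cat > chz.py <<'E'
# exit 1 when the floors carry the horn or a side force appears
import sys
from station import manip
s=manip.sense(); f=s['force']; print(round(s['tcp_pos'][2],4),f.round(1),s['ft_torque'].round(2)); sys.exit(int(f[2]>-1.2 or abs(f[1])>4))
E
c="python3 chz.py"
python3 -m jog '[[[0,0.12,0],0],[[0,0.24,0],0],[[0,0.36,0],0]]' >/dev/null && $c && python3 -m jog '[[[0,0.12,0],0],[[0,0.24,0],0],[[0,0.36,0],0]]' >/dev/null && $c && python3 -m jog '[[[0,0.08,0],0]]' >/dev/null && $c && python3 -m jog '[[[0,0.08,0],0]]' >/dev/null && $c && python3 -m jog '[[[0,0.08,0],0]]' >/dev/null && $c && python3 -m jog '[[[0,0.08,0],0]]' >/dev/null && $c && python3 -m jog '[[[0,0.08,0],0]]' >/dev/null && $c && python3 -m jog '[[[0,0.08,0],0]]' >/dev/null && $c && python3 -m jog '[[[0,0.08,0],0]]' >/dev/null && $c && python3 -m jog '[[[0,0.08,0],0]]' >/dev/null && $c
```

```text
0.1662 [-1.   0.2 -4.4] [-0.01 -0.05 -0.  ]
0.1626 [-0.1 -0.  -2.9] [-0.01 -0.   -0.  ]
0.1617 [-0.2 -0.4 -2.6] [ 0.    0.05 -0.02]
0.161 [ 0.4 -0.8 -3.2] [-0.04  0.01 -0.02]
0.1603 [-0.5 -1.  -2.8] [ 0.04 -0.02 -0.03]
0.1595 [-1.1  0.  -4.1] [ 0.01  0.   -0.01]
0.1587 [ 0.  -0.4 -3.4] [0.01 0.01 0.01]
0.158 [-0.  -0.1 -1.8] [-0.02  0.08  0.01]
0.1574 [-0.7 -0.1  0.6] [-0.03  0.17 -0.07]
```

```bash
python3 -m jog '[[[0,0.05,0],0],[[0,0.05,0],0]]' >/dev/null; python3 s.py; python3 -m jog '[[[0,0.03,0],0],[[0,0.03,0],0]]' >/dev/null; python3 s.py
```

```text
13.5333 [-1.9 -0.8  0.8] [-0.06  0.18 -0.01] [0.5356 0.2266 0.1571]
13.7 [-1.5  0.6  3.6] [-0.04  0.28 -0.02] [0.5356 0.2267 0.1568]
```

```bash
python3 -m jog '[[[0,0,0],0],[[0,0,0],0],[[0,0,0],0],[[0,0,0],0],[[0,0,0],0],[[0,0,0],0],[[0,0,0],0]]' 4 20; python3 s.py
python3 - <<'E'
from h import *
def c(n,x,y,w,h): return cv2.resize(load(n)['frame'][y:y+h,x:x+w],(400,300),interpolation=cv2.INTER_CUBIC)
snap('scene','s5.png');snap('wrist','w5.png')
cv2.imwrite('pics/m5.png',np.hstack([c('s5.png',310,200,140,105),c('w5.png',53,0,533,400)])[:,:,::-1])
E
```

```text
t: 14.28
tcp_pos: [0.5356, 0.2266, 0.1563]
tool_rot: [0.707, -0.009, 0.009, -0.707]
force: [-0.6, -0.2, 0.4]
finger_gap: 0.469
14.2833 [-0.6 -0.2  0.4] [ 0.07 -0.   -0.03] [0.5356 0.2266 0.1563]
```

View pics/m5.png

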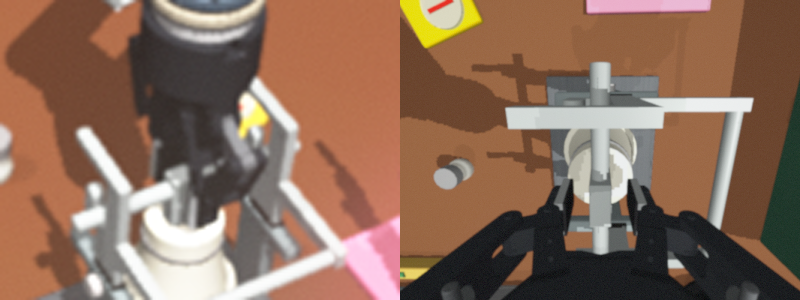

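The fingers are open around the block and the pin lies in both hooks, at the throats. Retreat straight up.

```bash
python3 -m jog '[[[0,-0.5,0],0],[[0,-1,0],0],[[0,-2,0],0],[[0,-3,0],0],[[0,-4,0],0],[[0,-6,0],0],[[0,-8,0],0],[[0,-11,0],0],[[0,-14,0],0],[[0,-17,0],0],[[0,-20,0],0],[[0,-20,0],0],[[0,-20,0],0]]'; python3 -m jog '[[[0,0,-3],0],[[0,0,-6],0],[[0,0,-10],0],[[0,0,-14],0],[[0,0,-17],0],[[0,0,-18],0],[[0,0,-18],0],[[0,0,-18],0],[[0,0,-18],0]]';python3 - <<'E'
from h import *
def c(n,x,y,w,h): return cv2.resize(load(n)['frame'][y:y+h,x:x+w],(400,300),interpolation=cv2.INTER_CUBIC)
snap('scene','s6.png');snap('wrist','w6.png')
cv2.imwrite('pics/m6.png',np.hstack([c('s6.png',310,200,140,105),c('w6.png',53,0,533,400)])[:,:,::-1])
E
```

```text
t: 15.47
tcp_pos: [0.5365, 0.2269, 0.3598]
tool_rot: [-0.707, 0.007, -0.011, 0.708]
force: [-0.3, -1.0, -0.4]
finger_gap: 0.47
t: 16.22
tcp_pos: [0.5306, 0.048, 0.3559]
tool_rot: [-0.707, 0.009, -0.008, 0.707]
force: [-0.3, 0.5, 0.1]
finger_gap: 0.467
```

View pics/m6.png

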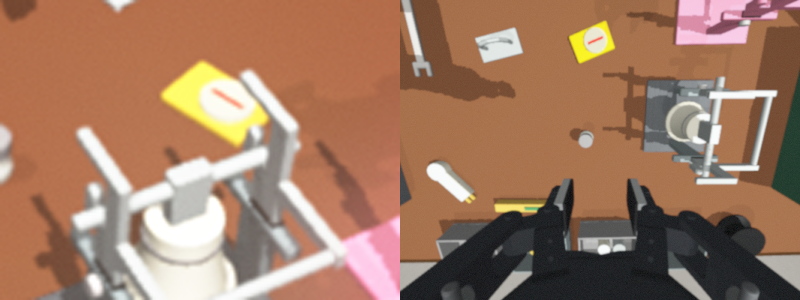

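The horn hangs level in both hooks: pin ends at crop (78,220) and about (268,158), and the block upright. Check that it is at rest by comparing frames, then hand in.

```bash
python3 -m jog '[[[0,0,0],0],[[0,0,0],0],[[0,0,0],0],[[0,0,0],0],[[0,0,0],0],[[0,0,0],0],[[0,0,0],0],[[0,0,0],0],[[0,0,0],0],[[0,0,0],0],[[0,0,0],0],[[0,0,0],0]]' >/dev/null
python3 - <<'E'
from h import *
a=load('s6.png')['frame']; b=snap('scene','s7.png')['frame']; c=snap('scene')['frame']
g=lambda i:cv2.GaussianBlur(i[260:340,330:420],(5,5),0).astype(int)
print(abs(g(a)-g(b)).max(),abs(g(b)-g(c)).max())
s=load('s7.png')
print('pin +x end expected',proj(s,(.535+.085,.2262,.174)),'seen 337,277; block top exp',proj(s,(.535,.2262,.186)),'seen',310+188*.35,200+168*.35)
E
```

```text
2 2
pin +x end expected [334.60329554 279.2735802 ] seen 337,277; block top exp [374.4146148  259.40620107] seen 375.8 258.8
```

```bash
python3 -c "
from h import *
print(workorder.sign_off())"; python3 s.py
```

```text
the job is handed in; nothing more can be done
None
the job is handed in; nothing more can be done
```

The feed horn is hanging by its pin in both hooks of the grey stand, let go and at rest, and the job is handed in. No verdict came back.

- **Pick-up:** I gripped the clamp block across y and lifted the pin to about 200 mm.
- **Touching the back wall:** I went in sideways in 1 mm steps. The wall touched at world y ≈ 0.226, which puts the hooks about 32 mm deeper than the front-end setting. The highest reading was 6.2 N, on one hook only, a little over the 3 to 5 N asked for. I turned the tool about 0.015 rad until both hooks shared the load, then backed off.
- **Lowering:** The floors touched at the expected height, with the pin at about 175 mm. Before letting go, the -x hook carried more of the load, with about 7.5 N on the stand in total.
- **Final checks:**
  - The pin is in both throats and the horn hangs upright and level.
  - The pin end and block top are within 1 to 4 pixels of the expected seat.
  - Frames about a second apart show no motion.
  - The arm is clear of everything, with its tool about 18 cm off to the side at 0.36 m height.
- **Bystanders:** They looked undisturbed in the last picture, but I did not re-measure their positions.

The clock stood at about 17 s of the 48 s allowed.

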